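Draw up the tub lid with its cam lock

TASK

Close the two-part lid of this tub. Swing the lever of the cam lock back until the cam is open, slide the loose half of the lid up so that its bolt enters the mouth of the cam, then turn the cam clockwise half a turn, all the way to its stop, so that the hook draws the joint tight. Leave the tools on the bench where they are.

Things in the scene. Friction and masses are not known exactly. Their poses are not given: they have to be found in the camera images.
- tub: Fixed round wooden tub with bamboo hoops, 150 mm high; origin under its centre on the bench. Its lid, 430 mm across and 20 mm thick (top 170 mm above the bench), is split by a straight seam through the centre along the tub's x axis. The half on the +y side is fixed and carries the cam lock and, 160 to 188 mm from the seam, a batten 24 mm high; the half on the -y side is loose.
- half: Loose half of the lid, about 0.75 kg, sliding on the tub's rim; origin in the middle of its seam edge, on the underside; axes as the tub's when closed, when its origin lies 150 mm above the tub's origin. A rubber seal in the fixed half's edge stands 5 mm proud, takes 3 N at first touch to 9 N pressed flush, and pushes the half back unless the lock holds it.
- batten_mid (a point): Centre of the loose half's batten, a wooden bar on the lid, 260 mm long parallel to the seam edge (the half's x), 30 mm wide, 28 mm high (from 170 to 198 mm above the bench), 118 mm from the half's seam edge. It can be gripped across its width from above, or pushed; guide it square and centred, as an askew bolt jams on the cheeks; 55 mm of bare lid lies on its seam side.
- bolt_stud (a point): Upright steel stud, 12 mm diameter, centred 18 mm above the lid, on the end of a flat bolt 24 mm wide that juts from the middle of the loose half's seam edge; the stud is 34 mm beyond that edge. The bolt runs in between guide cheeks under the disc with 2.5 mm play each side, flared to 14 mm at the seam. In the closed lid the stud is 26 mm from the cam's axis.
- cam_axis (a point): Point on the cam's upright axis at the height of the lid's top, on the fixed half, 60 mm on the +y side of the seam; axes as the tub's. The cam is a steel disc of 104 mm diameter, 13 to 23 mm above the lid, with a mouth in its rim and a spiral slot. Its hook catches the stud if that stands in the mouth within 36 mm of the axis (joint open 10 mm or less).
- cam (a joint): Angle of the cam, rad, growing clockwise from above. 0: open stop, mouth facing the seam, lever along -x of the tub. 3.14: locked stop, lever along +x, having swung over the fixed half; the lever points at angle (pi - joint) in the tub's xy axes. The mouth admits the bolt from 0 to about 0.3; farther round, the hook bars it. Takes 2 N at the lever, up to 10 N drawing up; stays where left.
- lever_end (a point): Centre of the round upright grip (20 mm diameter, 25 to 47 mm above the lid) at the end of the cam's lever, 86 mm from the axis. The lever is a dark steel bar 13 mm wide, 27 to 39 mm above the lid; from 52 to 76 mm from the axis nothing is beside it but bare lid below. It can be pushed sideways with the fingertips.
- drawknife_mid (a point): Middle of the blade of a drawknife lying on the bench, 280 mm over its two handles; leave alone.
- mallet_head (a point): Centre of the head of a wooden mallet lying on the bench, head 64 mm diameter, 130 mm long; leave alone.
- plane_mid (a point): Centre of the body of a wooden hand plane on the bench, 240 x 60 x 34 mm, iron up to 90 mm high; leave alone.

How it is judged:
By the outcome, as a careful person would: the job done as asked, in the order asked, and still so for the second after the job is handed in, with the robot touching nothing.
It also fails if it takes over 67 s, if anything falls off the work surface, if the arm or the gripper's body presses on something with over 40 N, if the wrist force passes 120 N, or if a joint passes its speed limit or range.

ROBOT

A 7-joint arm with a two-finger parallel gripper is mounted at the origin on the work surface. World frame = base frame: x ahead of the robot, y to its left, z up, the work surface at z = 0. Lengths are in mm, angles in rad, forces in N, time in s.
With the tool pointing down it reaches from about 425 to 875 mm from the base axis. Payload 4.7 kg.
Tool frame: the origin (TCP) lies between the finger pads; the fingertips stand robot.tip_extent ahead of it and the grasp point (between the pads) lies 2 mm behind it (robot.tip_extent is the distance from the TCP to the fingertips, in mm); z points along the fingers, y is the line along which they close (so a half turn about z gives the same grasp; the last joint's range is limited). The gripper opens to 85 mm and grips with 20 to 120 N. Pads are 22 mm wide; open, the fingers measure 114 mm over their backs; the gripper's body (76 mm by 85 mm) begins 54 mm behind the grasp point. The pads swing forward as they close: fully open they stand 13 mm farther back than shut.
Start: joints at [-1.092, 0.321, -0.07, 1.45, 0.023, 1.371, -0.057], TCP at [291.386, 581.048, 248.349] pointing down, gripper open.
Joint ranges: [-2.86, 2.86], [-0.3, 2.09], [-1.38, 1.24], [0.06, 2.45], [-1.56, 4.7], [0.09, 2.05], [-2.69, 2.69]. Speed limits (rad/s): [2.57, 2.57, 3.14, 3.14, 3.14, 3.14, 3.14].

INTERFACE

Orientations are given as a unit quaternion [w, x, y, z].
In Python, from workcell import robot gives the robot as it stands.
- The arm moves only by the tool play_rows, never from a script. Its argument "rows" is a list of rows, each an object of numbers: "fingers": the gripper's target within -1 to 1 (shut at 1, half-way at 0, fully open at -1); "dx", "dy", "dz": the shift along the tool's x, y, z each as a share of 0.05 m, from -1 to 1; "wx", "wy", "wz": the turn, a rotation vector about the tool's x, y, z each as a share of 0.12 rad, from -1 to 1. In form: [{"fingers": .., "dx": .., "dy": .., "dz": .., "wx": .., "wy": .., "wz": ..}, ...]. A call has 1 to 20 rows; each row shifts and turns the commanded pose from where the row before left it, along the tool's axes as they then stand; what a row does not reach is not made up. A row lasts 1/8 s, in which the tool goes at most 62.5 mm and 10.7 degrees, less where a joint would pass 70% of its speed; a pose out of reach is approached as far as the arm can. A call with a number of a shift or a turn outside -1 to 1 is refused whole. A call with a gripper value outside its range is refused whole. The fingers move at their own pace and stop on an object; the grip force is fixed at half the most. Time passes only in rows, so rows that do not move let the fingers close. It gives the time, the measured TCP pose, the force, the opening and the grip force at its end, in the units of the state.
- robot.state(): the state, without advancing time (a new reading comes with each control period).
- robot.snapshot(name): name is "scene" or "top" or "wrist"; returns the picture (400x640x3 uint8, red, green, blue); there is no depth.
- robot.camera_model(name): a dict with "mtx" (3x3 intrinsics, pixels), "R" (3x3) and "t" (3): a world point X has camera coordinates R X + t. Camera axes: x right, y down, z forward; pixel columns grow to the right and rows downward; lengths in mm; the calibration is good to about 2 mm. A picture is of the moment at which its call begins: read the wrist's pose just before it. camera_model takes no time and is no camera call; for the wrist camera it gives the pose at the moment of the call.
- robot.hand_in(): hands the job in; it is judged then, once.
The state is a dict: "clock": time; "joints": joint angles; "qvel": joint speeds; "joint_torque": joint torques, N m; "tool_pos": TCP position; "tcp_rot": TCP orientation; "contact_force": force on the tool from outside, world axes, zero at the start; "torque": the same for the moment, N m; "width": opening from 0.0 (shut) to 1.0 (fully open); "grasp_force": force on a finger pad.
Only numpy, scipy, OpenCV 4.12 (cv2) and the standard library are available. Lean on these libraries where they do the work, as an engineer would, in place of code of your own. Each camera call takes 0.05 s, during which the arm holds its last target. There are 200 camera calls.

## Working session

There is one attempt and no reset: what is moved stays moved. The work goes in short steps, Python scripts to look and compute and a tool call to move; the robot and the scene stay as the last step left them, time stands still between calls to the robot, and variables do not carry over. Pictures are saved under pics/ and viewed, at most 10 in all, crops included, and the job is handed in when it is done.

Besides the shell and the picture viewer there is one more tool, called after "Call:" as name(argument=value, ...), one argument or row to a line, values as JSON. play_rows: Moves the arm, as the interface text tells. Its arguments: {"type":"object","properties":{"rows":{"type":"array"}},"required":["rows"]}

```bash
mkdir -p pics
python3 - <<'E'
from workcell import robot
import cv2,json
print(robot.state(), robot.tip_extent)
for n in ("scene","top"):
    cv2.imwrite(f"pics/{n}0.png",robot.snapshot(n)[:,:,::-1])
    print(n,robot.camera_model(n))
E
```

```text
{'clock': 0.0, 'joints': array([-1.09193706,  0.32184926, -0.07007792,  1.45168435,  0.02260021,
        1.37075914, -0.05689818]), 'qvel': array([ 0.00128393, -0.00185959,  0.00142187,  0.00057683, -0.00046982,
        0.00079807,  0.00021087]), 'joint_torque': array([-3.87270973e-05, -4.93575740e+01, -3.82170668e-01, -3.14322174e+01,
        1.29526851e-02,  1.15481269e-02,  3.33559015e-06]), 'tool_pos': array([291.15812802, 580.58713892, 247.20164639]), 'tcp_rot': array([-1.71902000e-04,  2.30281001e-01,  9.73123705e-01, -9.41011823e-04]), 'contact_force': array([ 0.28896471, -0.06012079,  0.70994448]), 'torque': array([-2.30436643e-02, -1.58604504e-02,  2.08270433e-05]), 'grasp_force': 0.0, 'width': 0.9983876184335542} 17.0
scene {'mtx': array([[425.22388146,   0.        , 320.3203198 ],
       [  0.        , 425.22388146, 199.97803809],
       [  0.        ,   0.        ,   1.        ]]), 'R': array([[-0.55640196,  0.83085486, -0.00985216],
       [ 0.4799792 ,  0.31170575, -0.82003627],
       [-0.67826015, -0.46099862, -0.57222675]]), 't': array([ 285.87955476, -159.64764758, 1782.27522929])}
top {'mtx': array([[413.64795037,   0.        , 314.29852741],
       [  0.        , 413.64795037, 202.05251232],
       [  0.        ,   0.        ,   1.        ]]), 'R': array([[ 0.02471322, -0.99945424,  0.02191997],
       [-0.98667451, -0.02791278, -0.16029437],
       [ 0.16081874, -0.01766649, -0.98682584]]), 't': array([ -10.55496274,  548.21080635, 1236.72666389])}
```

View pics/top0.png

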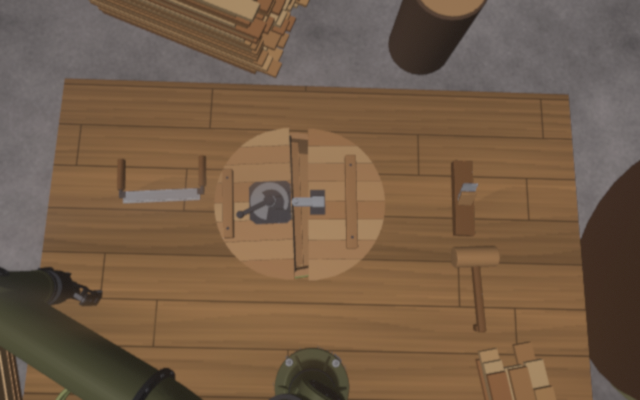

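View pics/scene0.png

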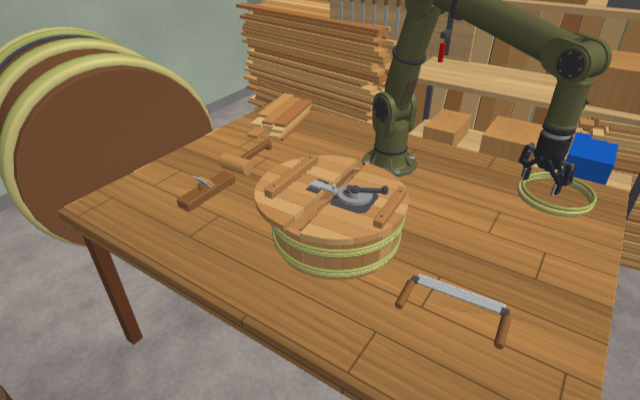

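The top picture shows the tub centred near (300,203) with the fixed half on the left (+y), cam at about (269,202), lever end near (243,215), loose batten at (351,202), and the seam gap between columns 292 and 308. I'll enlarge it for pixel picking.

Run:
```python
import cv2
i=cv2.imread("pics/top0.png")[122:286,206:394]
cv2.imwrite("pics/top0c.png",cv2.resize(i,None,fx=3.6,fy=3.6,interpolation=cv2.INTER_CUBIC))
```

```text
(no output)
```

View pics/top0c.png

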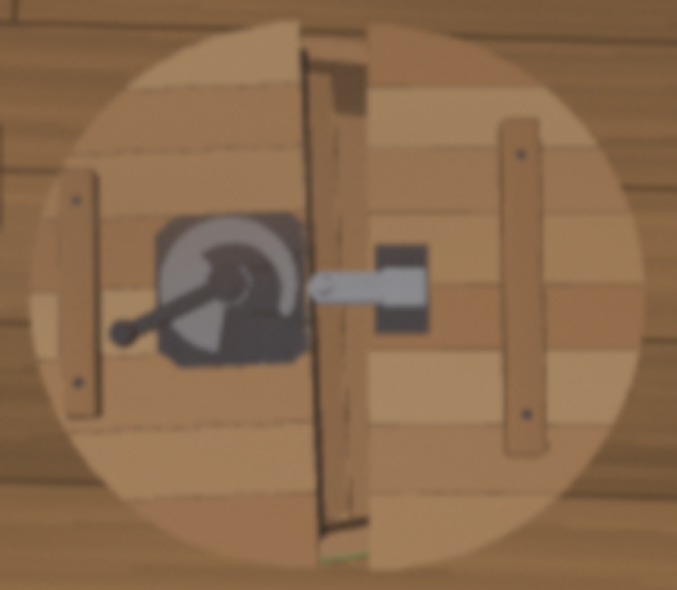

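The crop shows the cam axis at (232,283), lever end at (124,333), stud at (323,287), batten screws at (521,154) and (527,414), fixed seam from (300,22) to (320,565) and loose edge from (366,22) to (370,560).

```bash
cat > h.py <<'E'
import numpy as np
from workcell import robot
def ray(cm,px,z):
    R,t=cm["R"],cm["t"]; c=-R.T@t
    d=R.T@np.linalg.solve(cm["mtx"],[px[0],px[1],1])
    return c+d*(z-c[2])/d[2]
def proj(cm,X):
    p=cm["mtx"]@(cm["R"]@np.asarray(X,float)+cm["t"]); return p[:2]/p[2]
E
python3 - <<'E'
from h import *
np.set_printoptions(precision=1,suppress=True)
cm=robot.camera_model("top")
P=lambda u,v,z: ray(cm,(u/3.6+206,v/3.6+122),z)
pts=dict(axis=P(232,283,209),lev=P(124,333,217),stud=P(323,287,194),s1=P(521,154,198),s2=P(527,414,198),
 f1=P(300,22,170),f2=P(320,565,170),l1=P(366,22,170),l2=P(370,560,170),fb1=P(76,200,194),fb2=P(78,382,194),b1=P(500,118,198),b2=P(541,118,198),b3=P(547,456,198),b4=P(505,456,198),plate1=P(158,215,172),plate2=P(303,215,172))
for k,v in pts.items(): print(k,v)
for a,b in (("f2","f1"),("l2","l1"),("s2","s1"),("fb2","fb1"),("b3","b2"),("b4","b1")):
    d=pts[b]-pts[a]; print(a,np.arctan2(d[1],d[0]))
d=pts["lev"]-pts["axis"]; print(np.hypot(*d[:2]),np.arctan2(d[1],d[0]))
print(robot.camera_model("wrist"))
E
```

```text
axis [522.1 124.9 209. ]
lev [481.2 202.  217. ]
stud [523.4  57.3 194. ]
s1 [630.5 -91.4 198. ]
s2 [431. -98. 198.]
f1 [740.6  83.1 170. ]
f2 [315.7  53.5 170. ]
l1 [742.3  30.6 170. ]
l2 [320.3  16.  170. ]
fb1 [585.2 247.5 194. ]
fb2 [446.3 237.9 194. ]
b1 [658.6 -74.9 198. ]
b2 [ 659.6 -106.6  198. ]
b3 [ 400.1 -113.3  198. ]
b4 [399.3 -82.  198. ]
plate1 [580.  187.8 172. ]
plate2 [583.3  75.3 172. ]
f2 0.06963275843507648
l2 0.03441709489659335
s2 0.03306731547358047
fb2 0.06904034838754501
b3 0.025649123109440952
b4 0.027199863548736918
87.20501598404611 2.0582637942716207
{'mtx': array([[290.9,   0. , 319.4],
       [  0. , 290.9, 196.4],
       [  0. ,   0. ,   1. ]]), 'R': array([[ 0.4,  0.9, -0. ],
       [ 0.9, -0.4,  0.3],
       [ 0.2, -0.1, -1. ]]), 't': array([-648.8,  -36.7,  380.3])}
```

Call:
play_rows(
  rows=[
    {"fingers":0.3,"dx":-0.714,"dy":-0.532,"dz":-0.12},
    {"fingers":0.3,"dx":-0.714,"dy":-0.532,"dz":-0.12},
    {"fingers":0.3,"dx":-0.714,"dy":-0.532,"dz":-0.12},
    {"fingers":0.3,"dx":-0.714,"dy":-0.532,"dz":-0.12},
    {"fingers":0.3,"dx":-0.714,"dy":-0.532,"dz":-0.12},
    {"fingers":0.3,"dx":-0.714,"dy":-0.532,"dz":-0.12},
    {"fingers":0.3,"dx":-0.714,"dy":-0.532,"dz":-0.12},
    {"fingers":0.3,"dx":-0.714,"dy":-0.532,"dz":-0.12},
    {"fingers":0.3,"dx":-0.714,"dy":-0.532,"dz":-0.12},
    {"fingers":0.3,"dx":-0.714,"dy":-0.532,"dz":-0.12},
    {"fingers":0.3,"wz":0.86},
    {"fingers":0.3,"wz":0.86},
    {"fingers":0.3,"wz":0.86},
    {"fingers":0.3,"wz":0.86},
    {"fingers":0.3,"wz":0.86},
    {"fingers":0.3,"wz":0.86},
    {"fingers":0.3},
    {"fingers":0.3},
  ],
)

```text
invalid input
```

```bash
cat >> h.py <<'E'
import cv2
from scipy.spatial.transform import Rotation as Ro
np.set_printoptions(precision=2,suppress=True)
def st():
    s=robot.state(); q=s["tcp_rot"]; R=Ro.from_quat([q[1],q[2],q[3],q[0]]).as_matrix()
    print("t",round(s["clock"],2),"pos",s["tool_pos"],"yang",np.arctan2(R[1,1],R[0,1]),"z",R[:,2],"F",s["contact_force"],"w",s["width"]*85,"g",s["grasp_force"],"q",s["joints"])
    return s,R
def shares(p,yang=None,n=1):
    s,R=st(); d=R.T@(np.array(p)-s["tool_pos"]); print("shift mm",d,"shares/row",d/50/n)
    if yang is not None:
        a=(yang-np.arctan2(R[1,1],R[0,1])+np.pi/2)%np.pi-np.pi/2; print("wz tot shares",-a/.12)
E
python3 - <<'E'
from h import *
s,R=st(); cm=robot.camera_model("wrist")
cv2.imwrite("pics/w1.png",robot.snapshot("wrist")[:,:,::-1])
np.savez("w1.npz",**cm)
E
```

```text
t 0.1 pos [291.19 580.64 247.31] yang 1.1060050450199468 z [-0. -0. -1.] F [ 0.26 -0.2  -0.33] w 85.29643005266846 g 0.0 q [-1.09  0.32 -0.07  1.45  0.02  1.37 -0.06]
```

View pics/w1.png

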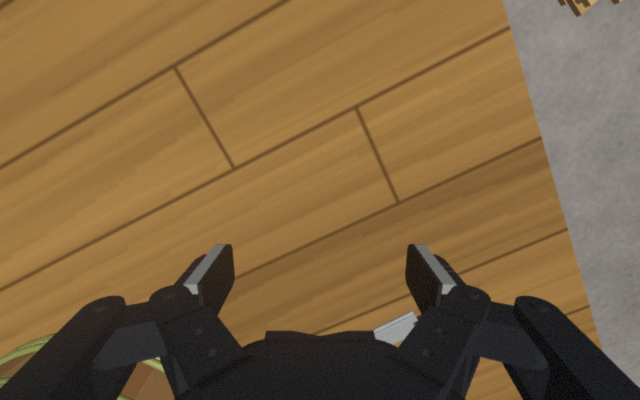

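The move was refused, most likely because every key is required. The wrist picture therefore still shows the start pose: bare bench, with the fingers at about (215,270) and (430,270).

Call:
play_rows(
  rows=[
    {"fingers":0.3,"dx":-0.714,"dy":-0.532,"dz":-0.12,"wx":0,"wy":0,"wz":0},
    {"fingers":0.3,"dx":-0.714,"dy":-0.532,"dz":-0.12,"wx":0,"wy":0,"wz":0},
    {"fingers":0.3,"dx":-0.714,"dy":-0.532,"dz":-0.12,"wx":0,"wy":0,"wz":0},
    {"fingers":0.3,"dx":-0.714,"dy":-0.532,"dz":-0.12,"wx":0,"wy":0,"wz":0},
    {"fingers":0.3,"dx":-0.714,"dy":-0.532,"dz":-0.12,"wx":0,"wy":0,"wz":0},
    {"fingers":0.3,"dx":-0.714,"dy":-0.532,"dz":-0.12,"wx":0,"wy":0,"wz":0},
    {"fingers":0.3,"dx":-0.714,"dy":-0.532,"dz":-0.12,"wx":0,"wy":0,"wz":0},
    {"fingers":0.3,"dx":-0.714,"dy":-0.532,"dz":-0.12,"wx":0,"wy":0,"wz":0},
    {"fingers":0.3,"dx":-0.714,"dy":-0.532,"dz":-0.12,"wx":0,"wy":0,"wz":0},
    {"fingers":0.3,"dx":-0.714,"dy":-0.532,"dz":-0.12,"wx":0,"wy":0,"wz":0},
    {"fingers":0.3,"dx":0,"dy":0,"dz":0,"wx":0,"wy":0,"wz":0.86},
    {"fingers":0.3,"dx":0,"dy":0,"dz":0,"wx":0,"wy":0,"wz":0.86},
    {"fingers":0.3,"dx":0,"dy":0,"dz":0,"wx":0,"wy":0,"wz":0.86},
    {"fingers":0.3,"dx":0,"dy":0,"dz":0,"wx":0,"wy":0,"wz":0.86},
    {"fingers":0.3,"dx":0,"dy":0,"dz":0,"wx":0,"wy":0,"wz":0.86},
    {"fingers":0.3,"dx":0,"dy":0,"dz":0,"wx":0,"wy":0,"wz":0.86},
    {"fingers":0.3,"dx":0,"dy":0,"dz":0,"wx":0,"wy":0,"wz":0},
    {"fingers":0.3,"dx":0,"dy":0,"dz":0,"wx":0,"wy":0,"wz":0},
  ],
)

```text
clock: 2.4
tool_pos: [491.2, 183.2, 308.2]
tcp_rot: [-0.0, 0.515, 0.857, -0.0]
contact_force: [0.1, -0.1, 0.3]
width: 0.344
grasp_force: 0.0
```

Run:
```python
from h import *
s,R=st(); cm=robot.camera_model("wrist")
cv2.imwrite("pics/w2.png",robot.snapshot("wrist")[:,:,::-1])
np.savez("w2.npz",**cm); print(proj(cm,s["tool_pos"]), -cm["R"].T@cm["t"])
```

```text
t 2.4 pos [491.19 183.24 308.21] yang 0.48852869857657427 z [-0. -0. -1.] F [ 0.11 -0.13  0.29] w 29.242088238161994 g 0.0 q [-0.65  0.02  0.25  1.68 -0.01  1.44  0.09]
[320.01 263.61] [457.79 245.54 434.82]
```

View pics/w2.png

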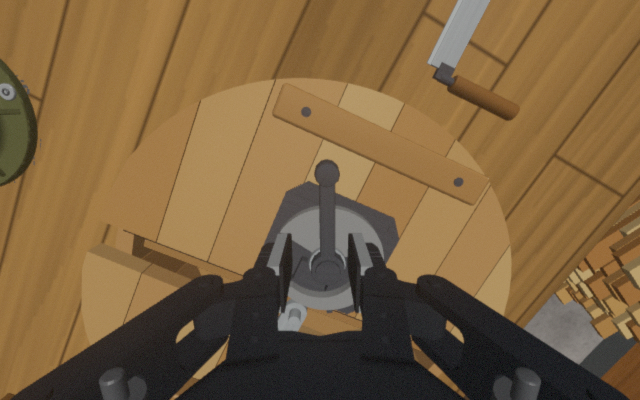

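The wrist view shows the grip knob at (327,172), the cam pivot at (327,263), the stud at (294,314) and the fixed batten's screws at (306,112) and (458,182).

Run:
```python
from h import *
cm=dict(np.load("w2.npz"))
a=ray(cm,(327,263),211);l=ray(cm,(327,172),217);s=ray(cm,(294,314),194)
b1=ray(cm,(306,112),194);b2=ray(cm,(458,182),194)
print(a,l,s,b1,b2); d=l-a; print(np.hypot(*d[:2]),np.arctan2(d[1],d[0])); d=b2-b1;print(np.arctan2(d[1],d[0]),np.hypot(*d[:2]))
```

```text
[521.86 138.73 211.  ] [483.38 209.53 217.  ] [524.71  66.65 194.  ] [448.26 240.53 194.  ] [588.45 250.4  194.  ]
80.57549232104934 2.0686807522586816
0.07028257661516658 140.53997352199235
```

Call:
play_rows(
  rows=[
    {"fingers":0.3,"dx":0.066,"dy":0.06,"dz":0.5,"wx":0,"wy":0,"wz":0},
    {"fingers":0.3,"dx":0,"dy":0,"dz":0.5,"wx":0,"wy":0,"wz":0},
    {"fingers":0.3,"dx":0,"dy":0,"dz":0.5,"wx":0,"wy":0,"wz":0},
    {"fingers":0.3,"dx":0,"dy":0,"dz":0.3,"wx":0,"wy":0,"wz":0},
    {"fingers":0.3,"dx":0,"dy":0,"dz":0.22,"wx":0,"wy":0,"wz":0},
    {"fingers":0.3,"dx":0,"dy":0,"dz":0,"wx":0,"wy":0,"wz":0},
    {"fingers":0.3,"dx":-0.007,"dy":-0.132,"dz":0,"wx":0,"wy":0,"wz":-0.833},
    {"fingers":0.3,"dx":-0.007,"dy":-0.132,"dz":0,"wx":0,"wy":0,"wz":-0.833},
    {"fingers":0.3,"dx":-0.007,"dy":-0.132,"dz":0,"wx":0,"wy":0,"wz":-0.833},
    {"fingers":0.3,"dx":-0.007,"dy":-0.132,"dz":0,"wx":0,"wy":0,"wz":-0.833},
  ],
)

```text
clock: 3.7
tool_pos: [473.3, 171.1, 208.7]
tcp_rot: [0.001, 0.334, 0.943, 0.001]
contact_force: [2.2, 0.4, 0.3]
width: 0.349
grasp_force: 0.8
```

Run:
```python
from h import *
s,R=st(); d=s["tool_pos"][:2]-[523.5,129.5]; print(np.hypot(*d),np.arctan2(d[1],d[0])%(2*np.pi))
```

```text
t 3.7 pos [473.3  171.14 208.68] yang 0.8900008337892331 z [ 0.  0. -1.] F [2.23 0.45 0.25] w 29.699008068474612 g 0.8343925152439624 q [-0.63  0.03  0.24  1.87 -0.01  1.24  0.5 ]
65.21774715537906 2.449107065561989
```

Call:
play_rows(
  rows=[
    {"fingers":0.3,"dx":-0.007,"dy":-0.132,"dz":0,"wx":0,"wy":0,"wz":-0.833},
    {"fingers":0.3,"dx":-0.007,"dy":-0.132,"dz":0,"wx":0,"wy":0,"wz":-0.833},
    {"fingers":0.3,"dx":-0.007,"dy":-0.132,"dz":0,"wx":0,"wy":0,"wz":-0.833},
    {"fingers":0.3,"dx":-0.007,"dy":-0.132,"dz":0,"wx":0,"wy":0,"wz":-0.833},
    {"fingers":0.3,"dx":-0.007,"dy":-0.132,"dz":0,"wx":0,"wy":0,"wz":-0.833},
    {"fingers":0.3,"dx":-0.007,"dy":-0.132,"dz":0,"wx":0,"wy":0,"wz":-0.833},
    {"fingers":0.3,"dx":-0.007,"dy":-0.132,"dz":0,"wx":0,"wy":0,"wz":-0.833},
    {"fingers":0.3,"dx":-0.007,"dy":-0.132,"dz":0,"wx":0,"wy":0,"wz":-0.833},
    {"fingers":0.3,"dx":0,"dy":-0.08,"dz":0,"wx":0,"wy":0,"wz":-0.4},
  ],
)

```text
clock: 4.82
tool_pos: [460.4, 119.6, 209.2]
tcp_rot: [0.003, -0.083, 0.997, 0.002]
contact_force: [4.4, 10.3, -4.0]
width: 0.35
grasp_force: 5.6
```

Run:
```python
from h import *
s,R=st(); d=s["tool_pos"][:2]-[523.5,129.5]; print(np.hypot(*d),np.arctan2(d[1],d[0])%(2*np.pi))
```

```text
t 4.83 pos [460.44 119.61 209.15] yang 1.7362510267513933 z [ 0.01  0.01 -1.  ] F [ 4.35 10.29 -3.98] w 29.76227617555588 g 5.609799512894824 q [-0.59 -0.04  0.28  1.94  0.01  1.24  1.42]
63.83002348283841 3.297136262191482
```

Call:
play_rows(
  rows=[
    {"fingers":0.3,"dx":0,"dy":0.15,"dz":0,"wx":0,"wy":0,"wz":0},
    {"fingers":0.3,"dx":0,"dy":0,"dz":0,"wx":0,"wy":0,"wz":0},
    {"fingers":0.3,"dx":0,"dy":0,"dz":-0.4,"wx":0,"wy":0,"wz":0},
    {"fingers":0.3,"dx":0,"dy":0,"dz":-0.8,"wx":0,"wy":0,"wz":0.56},
    {"fingers":-0.4,"dx":0,"dy":0,"dz":-0.8,"wx":0,"wy":0,"wz":0.57},
    {"fingers":-0.4,"dx":-0.212,"dy":-0.733,"dz":0,"wx":0,"wy":0,"wz":0},
    {"fingers":-0.4,"dx":-0.212,"dy":-0.733,"dz":0,"wx":0,"wy":0,"wz":0},
    {"fingers":-0.4,"dx":-0.212,"dy":-0.733,"dz":0,"wx":0,"wy":0,"wz":0},
    {"fingers":-0.4,"dx":-0.212,"dy":-0.733,"dz":0,"wx":0,"wy":0,"wz":0},
    {"fingers":-0.4,"dx":-0.212,"dy":-0.733,"dz":0,"wx":0,"wy":0,"wz":0},
    {"fingers":-0.4,"dx":-0.212,"dy":-0.733,"dz":0,"wx":0,"wy":0,"wz":0},
    {"fingers":-0.4,"dx":0,"dy":0,"dz":0,"wx":0,"wy":0,"wz":0},
    {"fingers":-0.4,"dx":0,"dy":0,"dz":0,"wx":0,"wy":0,"wz":0},
  ],
)

```text
clock: 6.45
tool_pos: [526.6, -92.7, 307.3]
tcp_rot: [-0.0, -0.014, 1.0, 0.0]
contact_force: [-0.4, 0.2, -0.4]
width: 0.697
grasp_force: 0.0
```

Run:
```python
from h import *
s,R=st(); cm=robot.camera_model("wrist")
cv2.imwrite("pics/w3.png",robot.snapshot("wrist")[:,:,::-1])
np.savez("w3.npz",**cm); print(proj(cm,s["tool_pos"]), -cm["R"].T@cm["t"])
i=robot.snapshot("top")[:,:,::-1]; cv2.imwrite("pics/top3.png",i)
cv2.imwrite("pics/top3c.png",cv2.resize(i[122:286,206:394],None,fx=3.6,fy=3.6,interpolation=cv2.INTER_CUBIC))
```

```text
t 6.45 pos [526.62 -92.69 307.29] yang 1.598875071481794 z [-0.  0. -1.] F [-0.37  0.17 -0.43] w 59.283838055665846 g 0.0 q [-0.38  0.04  0.53  1.66 -0.02  1.44  1.75]
[319.31 263.96] [455.93 -94.57 433.92]
```

View pics/w3.png

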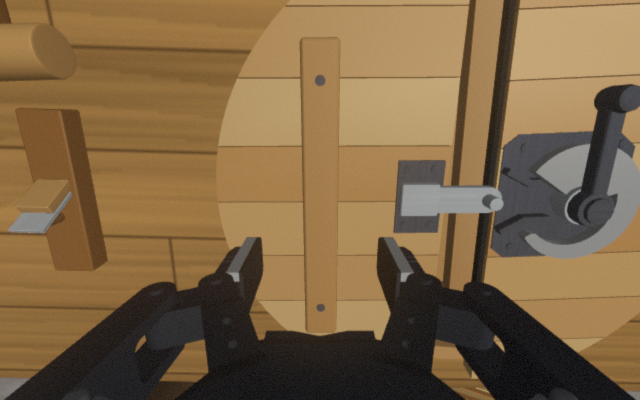

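The lever now stands along -x with its grip at (622,97). The pivot is at (597,209), the mouth faces the seam, the stud is at (494,203), the batten screws are at (320,80) and (320,307), and the batten sides run (302,39)–(305,332) and (340,39)–(338,332).

Run:
```python
from h import *
cm=dict(np.load("w3.npz"))
P=lambda u,v,z: ray(cm,(u,v),z)
L=dict(s1=P(320,80,198),s2=P(320,307,198),c1=P(302,39,198),c2=P(340,39,198),c3=P(338,332,198),c4=P(305,332,198),stud=P(494,203,196),piv=P(597,209,211),lev=P(622,97,217),lf1=P(514,0,170),lf2=P(473,355,170),ll1=P(472,20,170),ll2=P(440,265,170),bp1=P(398,161,172),bp2=P(394,231,172))
for k,v in L.items(): print(k,v)
for a,b in (("s1","s2"),("c1","c4"),("c2","c3"),("lf1","lf2"),("ll1","ll2"),("bp1","bp2"),("lev","piv")):
    d=L[b]-L[a]; print(a,b,np.arctan2(d[1],d[0]),np.hypot(*d[:2]))
```

```text
s1 [432.36 -94.94 198.  ]
s2 [633.11 -89.12 198.  ]
c1 [ 404.81 -108.88  198.  ]
c2 [404.02 -81.15 198.  ]
c3 [661.1  -70.75 198.  ]
c4 [ 662.03 -102.92  198.  ]
stud [526.2  56.9 196. ]
piv [524.45 131.43 211.  ]
lev [439.4  118.59 217.  ]
lf1 [366.25  56.53 170.  ]
lf2 [712.04  84.67 170.  ]
ll1 [381.13  25.8  170.  ]
ll2 [600.91  31.6  170.  ]
bp1 [496.15 -22.42 172.  ]
bp2 [564.38 -19.24 172.  ]
s1 s2 0.02894893659118983 200.83512126987614
c1 c4 0.02316629873505569 257.2863414144934
c2 c3 0.04042776479887679 257.28431963754707
lf1 lf2 0.0812043402253043 346.92931504603644
ll1 ll2 0.026373110946015223 219.86065704772702
bp1 bp2 0.04645728027758554 68.31101353714855
lev piv 0.1499130314127725 86.010151267888
```

View pics/top3c.png

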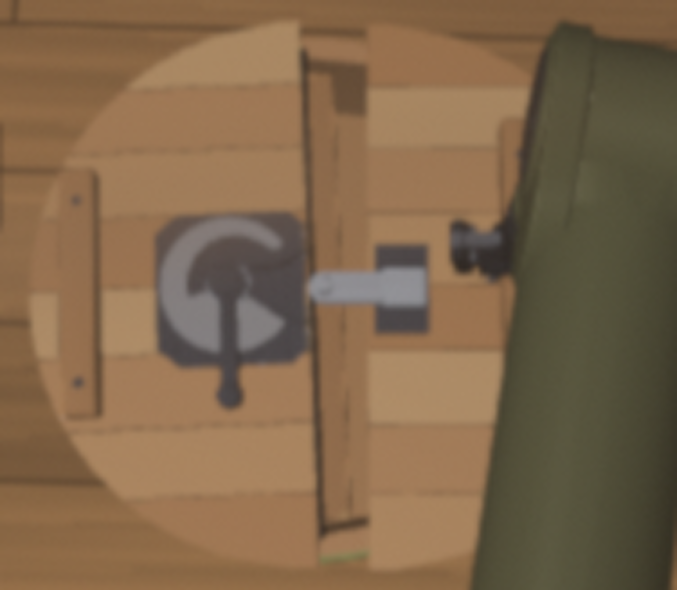

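The top view confirms the cam is open: lever along -x, mouth facing the seam and the stud. Next I grip the batten.

Call:
play_rows(
  rows=[
    {"fingers":-0.4,"dx":-0.11,"dy":0,"dz":0.5,"wx":0,"wy":0,"wz":0},
    {"fingers":-0.4,"dx":0,"dy":0,"dz":0.6,"wx":0,"wy":0,"wz":0},
    {"fingers":-0.4,"dx":0,"dy":0,"dz":0.6,"wx":0,"wy":0,"wz":0},
    {"fingers":-0.4,"dx":0,"dy":0,"dz":0.38,"wx":0,"wy":0,"wz":0},
    {"fingers":-0.4,"dx":0,"dy":0,"dz":0.2,"wx":0,"wy":0,"wz":0},
    {"fingers":-0.4,"dx":0,"dy":0,"dz":0,"wx":0,"wy":0,"wz":0},
    {"fingers":0.0,"dx":0,"dy":0,"dz":0,"wx":0,"wy":0,"wz":0},
    {"fingers":0.3,"dx":0,"dy":0,"dz":0,"wx":0,"wy":0,"wz":0},
    {"fingers":0.5,"dx":0,"dy":0,"dz":0,"wx":0,"wy":0,"wz":0},
    {"fingers":0.6,"dx":0,"dy":0,"dz":0,"wx":0,"wy":0,"wz":0},
    {"fingers":0.6,"dx":0,"dy":0,"dz":0,"wx":0,"wy":0,"wz":0},
    {"fingers":0.6,"dx":0,"dy":0,"dz":0,"wx":0,"wy":0,"wz":0},
  ],
)

```text
clock: 8.05
tool_pos: [533.0, -92.4, 194.7]
tcp_rot: [0.001, -0.014, 1.0, 0.001]
contact_force: [-1.0, 2.3, 6.3]
width: 0.336
grasp_force: 60.5
```

Run:
```python
from h import *
shares([539.1,-88.7,194],1.641)
```

```text
t 8.05 pos [532.97 -92.4  194.65] yang 1.599394604344283 z [ 0.  0. -1.] F [-1.02  2.32  6.29] w 28.542800642063966 g 60.499112606048584 q [-0.37  0.13  0.53  1.81 -0.07  1.22  1.78]
shift mm [-6.23  3.52  0.67] shares/row [-0.12  0.07  0.01]
wz tot shares -0.3467116304643081
```

Call:
play_rows(
  rows=[
    {"fingers":0.6,"dx":0,"dy":0,"dz":-0.02,"wx":0,"wy":0,"wz":0},
    {"fingers":0.6,"dx":-0.04,"dy":0,"dz":0,"wx":0,"wy":0,"wz":-0.12},
    {"fingers":0.6,"dx":-0.04,"dy":0,"dz":0,"wx":0,"wy":0,"wz":-0.12},
    {"fingers":0.6,"dx":-0.04,"dy":0,"dz":0,"wx":0,"wy":0,"wz":-0.11},
    {"fingers":0.6,"dx":0,"dy":0,"dz":0,"wx":0,"wy":0,"wz":0},
    {"fingers":0.6,"dx":0,"dy":0,"dz":0,"wx":0,"wy":0,"wz":0},
  ],
)

```text
clock: 8.8
tool_pos: [537.5, -93.7, 194.7]
tcp_rot: [-0.001, -0.034, 0.999, 0.0]
contact_force: [-3.8, 0.3, 6.2]
width: 0.337
grasp_force: 60.6
```

Run:
```python
from h import *
shares([539.4,-92.4,194],1.641)
i=np.mean([robot.snapshot("top")[:,:,::-1].astype(float) for _ in range(4)],0).astype(np.uint8)
cv2.imwrite("pics/top4.png",i)
# cam/stud close crop x8, straightened by the tub yaw is not applied
cv2.imwrite("pics/top4c.png",cv2.resize(i[165:239,242:340],None,fx=8,fy=8,interpolation=cv2.INTER_CUBIC))
```

```text
t 8.8 pos [537.49 -93.66 194.66] yang 1.6391432617868973 z [-0.  0. -1.] F [-3.79  0.26  6.23] w 28.62270403411758 g 60.63851773738861 q [-0.36  0.14  0.53  1.8  -0.07  1.22  1.83]
shift mm [-1.99  1.12  0.65] shares/row [-0.04  0.02  0.01]
wz tot shares -0.015472818442522723
```

View pics/top4c.png

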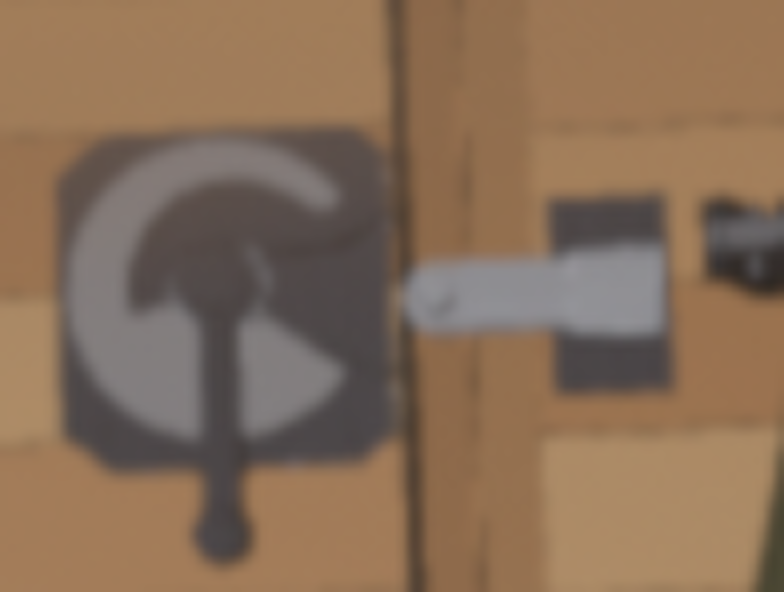

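The bolt axis runs from the block end at (662,291) to the stud at (438,297). The disc centre is near (223,292), and the seam plate spans y=132..467 around x=237.

Run:
```python
from h import *
cm=robot.camera_model("top")
P=lambda u,v,z: ray(cm,((u+.5)/8-.5+242,(v+.5)/8-.5+165),z)
L=dict(disc=P(223,292,193),plate=P(237,299.7,172),platL=P(64,305,172),platR=P(390,295,172),seam1=P(398,60,170),seam2=P(415,560,170),stud=P(438,297,194),tip=P(405,297,188),blk=P(662,290,190),ptop=P(550,198,172),pbot=P(557,390,172),p2t=P(661,193,172),p2b=P(672,388,172),ptopL=P(100,137,172),ptopR=P(360,128,172))
for k,v in L.items(): print(k,v)
yh=np.array([-np.sin(.07),np.cos(.07)]);xh=np.array([np.cos(.07),np.sin(.07)])
for c in ("disc","plate"):
  for k in ("stud","tip","blk"):
    d=(L[k]-L[c])[:2]; print(c,k,"lat",d@xh,"along",d@yh)
m=(L["ptop"]+L["pbot"]+L["p2t"]+L["p2b"])/4; d=(m-L["plate"])[:2];print("loose plate lat vs plate",d@xh,d@yh)
for a,b in (("blk","tip"),("pbot","ptop"),("p2b","p2t"),("seam2","seam1"),("ptopR","ptopL")):
    d=L[b]-L[a];print(a,np.arctan2(d[1],d[0]))
```

```text
disc [523.35 129.03 193.  ]
plate [524.18 126.   172.  ]
platL [520.63 185.76 172.  ]
platR [527.34  73.   172.  ]
seam1 [611.61  73.12 170.  ]
seam2 [435.62  61.36 170.  ]
stud [523.53  55.73 194.  ]
tip [524.19  67.19 188.  ]
blk [528.78 -20.8  190.  ]
ptop [563.28  18.3  172.  ]
pbot [495.64  14.09 172.  ]
p2t [566.19 -20.5  172.  ]
p2b [497.45 -25.75 172.  ]
ptopL [580.43 176.17 172.  ]
ptopR [586.32  85.52 172.  ]
disc stud lat -4.943205227505458 along -73.12915418229045
disc tip lat -3.487675773002611 along -61.74723041280877
disc blk lat -5.056178297933419 along -149.84554480138982
plate stud lat -5.567298112061743 along -70.04332423078984
plate tip lat -4.111768657558896 along -58.66140046130815
plate blk lat -5.6802711824897045 along -146.7597148498892
loose plate lat vs plate -2.617035290003032 -129.59427381391606
blk 1.622994206083966
pbot 0.06206283757763964
p2b 0.076282505974161
seam2 0.06673821266887894
ptopR 1.6356613865950809
```

Call:
play_rows(
  rows=[
    {"fingers":0.6,"dx":-0.04,"dy":0,"dz":-0.01,"wx":0,"wy":0,"wz":-0.01},
    {"fingers":0.6,"dx":-0.04,"dy":0,"dz":0,"wx":0,"wy":0,"wz":0},
    {"fingers":0.6,"dx":0,"dy":0.1,"dz":0,"wx":0,"wy":0,"wz":0},
    {"fingers":0.6,"dx":0,"dy":0.1,"dz":0,"wx":0,"wy":0,"wz":0},
    {"fingers":0.6,"dx":0,"dy":0.1,"dz":0,"wx":0,"wy":0,"wz":0},
    {"fingers":0.6,"dx":0,"dy":0.1,"dz":0,"wx":0,"wy":0,"wz":0},
    {"fingers":0.6,"dx":0,"dy":0.1,"dz":0,"wx":0,"wy":0,"wz":0},
  ],
)

```text
clock: 9.88
tool_pos: [540.5, -68.3, 194.7]
tcp_rot: [-0.0, -0.035, 0.999, -0.001]
contact_force: [-0.1, -4.4, 0.4]
width: 0.334
grasp_force: 59.9
```

Run:
```python
from h import *
s,R=st(); print(s["torque"]); robot.snapshot("top")
shares([536.3+.07*20,-47.8-20,194],1.641)
```

```text
t 9.88 pos [540.46 -68.35 194.67] yang 1.6410848772894857 z [ 0. -0. -1.] F [-0.11 -4.44  0.44] w 28.366416336030994 g 59.863446950912476 q [-0.39  0.14  0.51  1.8  -0.07  1.22  1.78]
[-0.67 -0.1  -0.03]
t 9.93 pos [540.44 -67.07 194.64] yang 1.64239888040255 z [-0. -0. -1.] F [-0.11 -3.4   0.41] w 28.47005425877972 g 59.86365795135498 q [-0.39  0.14  0.51  1.8  -0.07  1.22  1.78]
shift mm [ 2.78 -0.53  0.64] shares/row [ 0.06 -0.01  0.01]
wz tot shares 0.011657336687916539
```

Call:
play_rows(
  rows=[
    {"fingers":0.6,"dx":0,"dy":0.07,"dz":0,"wx":0,"wy":0,"wz":0},
    {"fingers":0.6,"dx":0,"dy":0.07,"dz":0,"wx":0,"wy":0,"wz":0},
    {"fingers":0.6,"dx":0,"dy":0.06,"dz":0,"wx":0,"wy":0,"wz":0},
    {"fingers":0.6,"dx":0,"dy":0,"dz":0,"wx":0,"wy":0,"wz":0},
  ],
)

```text
clock: 10.42
tool_pos: [539.7, -56.7, 194.7]
tcp_rot: [-0.0, -0.036, 0.999, 0.0]
contact_force: [-0.2, -2.1, -1.4]
width: 0.337
grasp_force: 59.8
```

Call:
play_rows(
  rows=[
    {"fingers":0.6,"dx":0,"dy":0.04,"dz":0,"wx":0,"wy":0,"wz":0},
    {"fingers":0.6,"dx":0,"dy":0.03,"dz":0,"wx":0,"wy":0,"wz":0},
    {"fingers":0.6,"dx":0,"dy":0,"dz":0,"wx":0,"wy":0,"wz":0},
  ],
)

```text
clock: 10.8
tool_pos: [539.4, -53.8, 194.7]
tcp_rot: [-0.0, -0.036, 0.999, 0.0]
contact_force: [0.3, -2.2, -2.3]
width: 0.337
grasp_force: 59.7
```

Call:
play_rows(
  rows=[
    {"fingers":0.6,"dx":0,"dy":0.04,"dz":0,"wx":0,"wy":0,"wz":0},
    {"fingers":0.6,"dx":0,"dy":0,"dz":0,"wx":0,"wy":0,"wz":0},
  ],
)

```text
clock: 11.05
tool_pos: [539.2, -51.7, 194.7]
tcp_rot: [-0.0, -0.036, 0.999, 0.0]
contact_force: [0.3, -2.4, -2.0]
width: 0.334
grasp_force: 59.6
```

Call:
play_rows(
  rows=[
    {"fingers":0.6,"dx":0,"dy":0.04,"dz":0,"wx":0,"wy":0,"wz":0},
    {"fingers":0.6,"dx":0,"dy":0,"dz":0,"wx":0,"wy":0,"wz":0},
  ],
)

```text
clock: 11.3
tool_pos: [539.1, -50.3, 194.7]
tcp_rot: [-0.0, -0.035, 0.999, -0.0]
contact_force: [0.2, -3.7, -2.9]
width: 0.337
grasp_force: 59.6
```

Call:
play_rows(
  rows=[
    {"fingers":0.6,"dx":0,"dy":0.04,"dz":0,"wx":0,"wy":0,"wz":0},
    {"fingers":0.6,"dx":0,"dy":0,"dz":0,"wx":0,"wy":0,"wz":0},
  ],
)

```text
clock: 11.55
tool_pos: [538.9, -49.5, 194.9]
tcp_rot: [-0.0, -0.035, 0.999, -0.001]
contact_force: [-0.1, -5.7, -1.2]
width: 0.339
grasp_force: 59.7
```

Seal contact shows: the force rises from 2 to 6 N with the gap at about 4 mm. I release the batten, go up, and hover over the lever.

Call:
play_rows(
  rows=[
    {"fingers":0.1,"dx":0,"dy":0,"dz":0,"wx":0,"wy":0,"wz":0},
    {"fingers":-0.2,"dx":0,"dy":0,"dz":0,"wx":0,"wy":0,"wz":0},
    {"fingers":-0.2,"dx":0,"dy":0,"dz":0,"wx":0,"wy":0,"wz":0},
    {"fingers":-0.2,"dx":0,"dy":0,"dz":-0.4,"wx":0,"wy":0,"wz":0},
    {"fingers":-0.2,"dx":0,"dy":0,"dz":-0.9,"wx":0,"wy":0,"wz":0},
    {"fingers":0.05,"dx":0,"dy":0,"dz":-0.5,"wx":0,"wy":0,"wz":0},
    {"fingers":0.05,"dx":0.334,"dy":0.9,"dz":0,"wx":0,"wy":0,"wz":0},
    {"fingers":0.05,"dx":0.334,"dy":0.9,"dz":0,"wx":0,"wy":0,"wz":0},
    {"fingers":0.05,"dx":0.334,"dy":0.9,"dz":0,"wx":0,"wy":0,"wz":0},
    {"fingers":0.05,"dx":0.334,"dy":0.9,"dz":0,"wx":0,"wy":0,"wz":0},
    {"fingers":0.05,"dx":0,"dy":0,"dz":0,"wx":0,"wy":0,"wz":0},
  ],
)

```text
clock: 12.92
tool_pos: [457.9, 131.2, 285.0]
tcp_rot: [-0.0, -0.04, 0.999, 0.001]
contact_force: [0.1, 0.1, -0.5]
width: 0.478
grasp_force: 0.0
```

Run:
```python
from h import *
shares([459.6,126.4,207],1.64)
a=robot.snapshot("wrist")[:,:,::-1]; b=robot.snapshot("top")[:,:,::-1]
c=cv2.resize(b[160:240,242:392],None,fx=4.2,fy=4.2,interpolation=cv2.INTER_CUBIC)[:, :600]
a=cv2.resize(a[:,60:580],None,fx=.5,fy=.5)
o=np.zeros((c.shape[0]+a.shape[0],600,3),np.uint8); o[:c.shape[0],:c.shape[1]]=c; o[c.shape[0]:,:a.shape[1]]=a
cv2.imwrite("pics/m5.png",o); print(o.shape)
```

```text
t 12.93 pos [457.92 131.17 285.01] yang 1.6503040577116752 z [-0.  0. -1.] F [ 0.07  0.1  -0.55] w 40.61989723171089 g 0.0 q [-0.63 -0.08  0.28  1.82  0.02  1.4   1.3 ]
shift mm [-1.3  -5.02 78.01] shares/row [-0.03 -0.1   1.56]
wz tot shares 0.08586714759729423
(536, 600, 3)
```

View pics/m5.png

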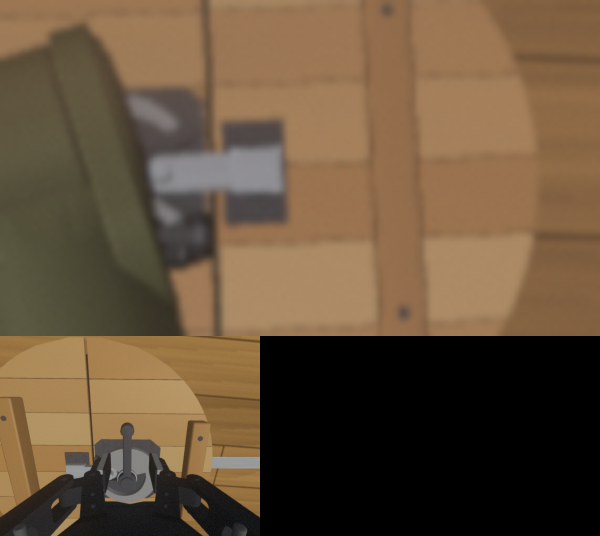

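The joint is nearly closed, the stud stands in the mouth, and the lever is centred in the fork (about (127,430) in the lower image). I descend and turn clockwise.

Call:
play_rows(
  rows=[
    {"fingers":0.05,"dx":-0.02,"dy":-0.06,"dz":0.5,"wx":0,"wy":0,"wz":0.08},
    {"fingers":0.05,"dx":0,"dy":0,"dz":0.6,"wx":0,"wy":0,"wz":0},
    {"fingers":0.05,"dx":0,"dy":0,"dz":0.3,"wx":0,"wy":0,"wz":0},
    {"fingers":0.3,"dx":0,"dy":0,"dz":0.16,"wx":0,"wy":0,"wz":0},
    {"fingers":0.3,"dx":0,"dy":0,"dz":0,"wx":0,"wy":0,"wz":0},
    {"fingers":0.3,"dx":-0.006,"dy":0.128,"dz":0,"wx":0,"wy":0,"wz":0.833},
    {"fingers":0.3,"dx":-0.006,"dy":0.128,"dz":0,"wx":0,"wy":0,"wz":0.833},
    {"fingers":0.3,"dx":-0.006,"dy":0.128,"dz":0,"wx":0,"wy":0,"wz":0.833},
    {"fingers":0.3,"dx":-0.006,"dy":0.128,"dz":0,"wx":0,"wy":0,"wz":0.833},
    {"fingers":0.3,"dx":-0.006,"dy":0.128,"dz":0,"wx":0,"wy":0,"wz":0.833},
    {"fingers":0.3,"dx":-0.006,"dy":0.128,"dz":0,"wx":0,"wy":0,"wz":0.833},
  ],
)

```text
clock: 14.4
tool_pos: [469.7, 160.3, 207.7]
tcp_rot: [-0.0, 0.268, 0.964, -0.0]
contact_force: [-2.8, -1.0, 0.1]
width: 0.354
grasp_force: 1.0
```

```bash
cat >> h.py <<'E'
def arc():
    s,R=st(); d=s["tool_pos"][:2]-[523.5,129.5]; a=np.arctan2(d[1],d[0])%(2*np.pi)
    print("r",np.hypot(*d),"ang",a,"tool radial ang",np.arctan2(R[1,0],R[0,0])%(2*np.pi),"left",a+.05)
E
python3 -c "from h import *; arc()"
```

```text
t 14.4 pos [469.72 160.35 207.73] yang 1.0290796457868532 z [-0. -0. -1.] F [-2.83 -0.99  0.08] w 30.083013953502466 g 0.9592442773282528 q [-0.65  0.01  0.27  1.89 -0.    1.24  0.65]
r 62.0004693701632 ang 2.6208231655887406 tool radial ang 2.5998759539192906 left 2.6708231655887404
```

Call:
play_rows(
  rows=[
    {"fingers":0.3,"dx":0,"dy":0.128,"dz":0,"wx":0,"wy":0,"wz":0.833},
    {"fingers":0.3,"dx":0,"dy":0.128,"dz":0,"wx":0,"wy":0,"wz":0.833},
    {"fingers":0.3,"dx":0,"dy":0.128,"dz":0,"wx":0,"wy":0,"wz":0.833},
    {"fingers":0.3,"dx":0,"dy":0.128,"dz":0,"wx":0,"wy":0,"wz":0.833},
    {"fingers":0.3,"dx":0,"dy":0.128,"dz":0,"wx":0,"wy":0,"wz":0.833},
    {"fingers":0.3,"dx":-0.006,"dy":0.13,"dz":0,"wx":0,"wy":0,"wz":0.833},
    {"fingers":0.3,"dx":-0.006,"dy":0.13,"dz":0,"wx":0,"wy":0,"wz":0.833},
    {"fingers":0.3,"dx":-0.006,"dy":0.13,"dz":0,"wx":0,"wy":0,"wz":0.833},
  ],
)

```text
clock: 15.4
tool_pos: [508.8, 192.2, 207.7]
tcp_rot: [-0.001, 0.621, 0.784, 0.0]
contact_force: [-3.3, -0.2, 0.2]
width: 0.35
grasp_force: 1.0
```

```bash
python3 -c "from h import *; arc()"
```

```text
t 15.4 pos [508.84 192.18 207.7 ] yang 0.23035604011491123 z [-0.  0. -1.] F [-3.26 -0.19  0.17] w 29.75264152996961 g 0.9807158668991178 q [-0.67  0.12  0.29  1.78 -0.04  1.25 -0.15]
r 64.37449497134006 ang 1.8005653064719156 tool radial ang 1.8011519634964075 left 1.8505653064719156
```

Call:
play_rows(
  rows=[
    {"fingers":0.3,"dx":-0.006,"dy":0.13,"dz":0,"wx":0,"wy":0,"wz":0.833},
    {"fingers":0.3,"dx":-0.006,"dy":0.13,"dz":0,"wx":0,"wy":0,"wz":0.833},
    {"fingers":0.3,"dx":-0.006,"dy":0.13,"dz":0,"wx":0,"wy":0,"wz":0.833},
    {"fingers":0.3,"dx":-0.006,"dy":0.13,"dz":0,"wx":0,"wy":0,"wz":0.833},
    {"fingers":0.3,"dx":-0.006,"dy":0.13,"dz":0,"wx":0,"wy":0,"wz":0.833},
    {"fingers":0.3,"dx":-0.006,"dy":0.13,"dz":0,"wx":0,"wy":0,"wz":0.833},
    {"fingers":0.3,"dx":-0.006,"dy":0.13,"dz":0,"wx":0,"wy":0,"wz":0.833},
    {"fingers":0.3,"dx":-0.006,"dy":0.13,"dz":0,"wx":0,"wy":0,"wz":0.833},
    {"fingers":0.3,"dx":-0.006,"dy":0.13,"dz":0,"wx":0,"wy":0,"wz":0.833},
    {"fingers":0.3,"dx":-0.006,"dy":0.13,"dz":0,"wx":0,"wy":0,"wz":0.833},
    {"fingers":0.3,"dx":-0.006,"dy":0.13,"dz":0,"wx":0,"wy":0,"wz":0.833},
    {"fingers":0.3,"dx":-0.006,"dy":0.13,"dz":0,"wx":0,"wy":0,"wz":0.833},
    {"fingers":0.3,"dx":-0.006,"dy":0.13,"dz":0,"wx":0,"wy":0,"wz":0.833},
    {"fingers":0.3,"dx":-0.006,"dy":0.13,"dz":0,"wx":0,"wy":0,"wz":0.833},
  ],
)

```text
clock: 17.15
tool_pos: [581.5, 159.6, 207.6]
tcp_rot: [-0.004, 0.979, 0.202, -0.002]
contact_force: [-7.5, 8.1, 3.1]
width: 0.35
grasp_force: 5.1
```

```bash
python3 -c "from h import *; arc()"
```

```text
t 17.15 pos [581.51 159.61 207.62] yang -1.1643909140049475 z [-0.    0.01 -1.  ] F [-7.52  8.12  3.11] w 29.738894819565118 g 5.122056752443314 q [-0.7   0.26  0.46  1.64 -0.13  1.27 -1.37]
r 65.36052164909607 ang 0.4787285073165964 tool radial ang 0.4064201232722502 left 0.5287285073165964
```

Call:
play_rows(
  rows=[
    {"fingers":0.3,"dx":-0.006,"dy":0.13,"dz":0,"wx":0,"wy":0,"wz":0.833},
    {"fingers":0.3,"dx":-0.006,"dy":0.13,"dz":0,"wx":0,"wy":0,"wz":0.833},
    {"fingers":0.3,"dx":-0.006,"dy":0.13,"dz":0,"wx":0,"wy":0,"wz":0.833},
    {"fingers":0.3,"dx":-0.003,"dy":0.13,"dz":0,"wx":0,"wy":0,"wz":0.4},
    {"fingers":0.3,"dx":0,"dy":0.1,"dz":0,"wx":0,"wy":0,"wz":0.2},
    {"fingers":0.3,"dx":0,"dy":0,"dz":0,"wx":0,"wy":0,"wz":0},
  ],
)

```text
clock: 17.9
tool_pos: [589.8, 128.1, 207.7]
tcp_rot: [-0.003, 1.0, 0.018, 0.0]
contact_force: [-0.7, 7.6, -1.7]
width: 0.351
grasp_force: 3.2
```

```bash
python3 -c "from h import *; arc()"
```

```text
t 17.9 pos [589.78 128.12 207.73] yang -1.5348553313553013 z [ 0.    0.01 -1.  ] F [-0.73  7.56 -1.66] w 29.808714884355815 g 3.2293159514665604 q [-0.7   0.26  0.53  1.65 -0.14  1.27 -1.68]
r 66.29074389051408 ang 6.262331251552993 tool radial ang 0.03593592432028108 left 6.312331251552993
```

Call:
play_rows(
  rows=[
    {"fingers":0.3,"dx":0,"dy":0.06,"dz":0,"wx":0,"wy":0,"wz":0.2},
    {"fingers":0.3,"dx":0,"dy":0.04,"dz":0,"wx":0,"wy":0,"wz":0},
    {"fingers":0.3,"dx":0,"dy":0,"dz":0,"wx":0,"wy":0,"wz":0},
  ],
)

```text
clock: 18.27
tool_pos: [589.5, 128.0, 207.7]
tcp_rot: [-0.006, 1.0, 0.008, 0.0]
contact_force: [-0.8, 14.2, -2.6]
width: 0.353
grasp_force: 7.0
```

Call:
play_rows(
  rows=[
    {"fingers":0.3,"dx":0,"dy":0.05,"dz":0,"wx":0,"wy":0,"wz":0},
    {"fingers":0.3,"dx":0,"dy":0.05,"dz":0,"wx":0,"wy":0,"wz":0},
    {"fingers":0.3,"dx":0,"dy":0,"dz":0,"wx":0,"wy":0,"wz":0},
  ],
)

```text
clock: 18.65
tool_pos: [589.5, 127.7, 207.7]
tcp_rot: [-0.008, 1.0, 0.01, 0.001]
contact_force: [1.2, 21.3, -4.4]
width: 0.349
grasp_force: 10.7
```

Call:
play_rows(
  rows=[
    {"fingers":0.3,"dx":0,"dy":-0.18,"dz":0,"wx":0,"wy":0,"wz":0},
    {"fingers":0.3,"dx":0,"dy":-0.18,"dz":0,"wx":0,"wy":0,"wz":0},
    {"fingers":0.3,"dx":0,"dy":0,"dz":0,"wx":0,"wy":0,"wz":0},
  ],
)

```text
clock: 19.02
tool_pos: [590.3, 131.8, 207.4]
tcp_rot: [0.0, 1.0, 0.004, 0.001]
contact_force: [-0.3, -0.5, 0.7]
width: 0.352
grasp_force: 0.0
```

Free. Now I lift, move aside and look.

Call:
play_rows(
  rows=[
    {"fingers":0.3,"dx":0,"dy":0,"dz":-0.4,"wx":0,"wy":0,"wz":0},
    {"fingers":0.3,"dx":0,"dy":0,"dz":-0.8,"wx":0,"wy":0,"wz":0},
    {"fingers":0.3,"dx":0,"dy":0,"dz":-0.9,"wx":0,"wy":0,"wz":0},
    {"fingers":0.3,"dx":0,"dy":-0.8,"dz":0,"wx":0,"wy":0,"wz":0},
    {"fingers":0.3,"dx":0,"dy":-0.9,"dz":0,"wx":0,"wy":0,"wz":0},
    {"fingers":0.3,"dx":0,"dy":-0.9,"dz":0,"wx":0,"wy":0,"wz":0},
    {"fingers":0.3,"dx":0,"dy":-0.9,"dz":0,"wx":0,"wy":0,"wz":0},
    {"fingers":0.3,"dx":0,"dy":-0.9,"dz":0,"wx":0,"wy":0,"wz":0},
    {"fingers":0.3,"dx":0,"dy":-0.9,"dz":0,"wx":0,"wy":0,"wz":0},
    {"fingers":0.3,"dx":0,"dy":0,"dz":0,"wx":0,"wy":0,"wz":0},
  ],
)

```text
clock: 20.27
tool_pos: [586.2, 401.1, 312.1]
tcp_rot: [-0.001, 1.0, 0.007, -0.0]
contact_force: [-0.1, 0.3, -0.2]
width: 0.351
grasp_force: 0.0
```

Run:
```python
from h import *
st()
b=robot.snapshot("top")[:,:,::-1]
cv2.imwrite("pics/top6c.png",cv2.resize(b[122:286,206:394],None,fx=3.6,fy=3.6,interpolation=cv2.INTER_CUBIC))
```

```text
t 20.27 pos [586.21 401.12 312.05] yang -1.556459177966848 z [-0.  0. -1.] F [-0.14  0.33 -0.2 ] w 29.86767852667434 g 0.0 q [-0.92  0.45  0.42  1.19 -0.18  1.54 -2.08]
```

View pics/top6c.png

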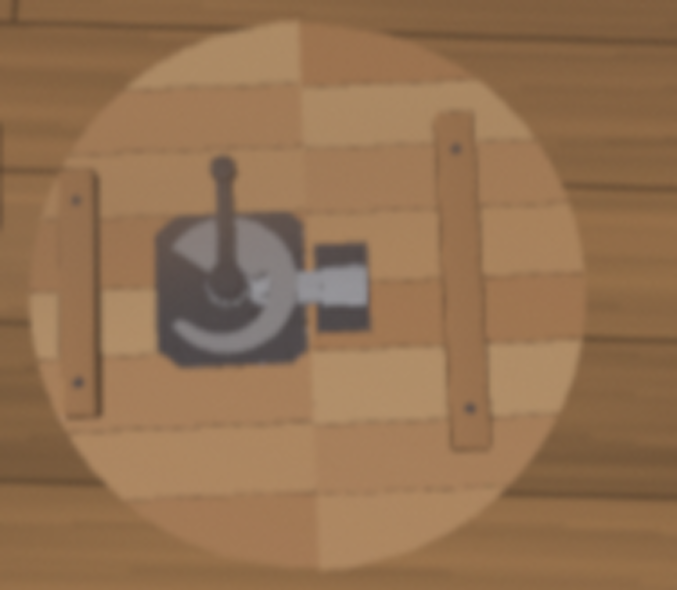

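The lid is closed with no gap at the seam (column ~310). The lever points along +x at (223,168), and the stud at (260,290) is drawn in by the hook.

```bash
python3 -c "
from workcell import robot
print(robot.hand_in())"
```

```text
the job is handed in; nothing more can be done
None
```

The lid is closed and the job handed in at about 20 s: the cam is turned to its locked stop, the last picture shows no gap at the seam, and I left the tools alone.

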